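# Lamp off, pop the battery hatch

### The job

Get the microscope's power pack ready for new batteries using only a fingertip: push the lamp's red-tipped lever all the way over towards the lit disc to switch the lamp off, then press the yellow end of the power pack's battery hatch down once, firmly until it gives, and take your finger away so that it pops open. Watch for two seconds, hands off, that the hatch stays open; do not push it shut again, and leave everything else on the table where it stands, picking nothing up.

Things in the scene. Friction and masses are not known exactly. Their poses are not given: they have to be found in the camera images.
- lamp: microscope lamp: flat black slab 170 x 110 x 30 mm fixed to the table, with a lit pale-blue glass disc in a steel ring (76 mm) on its top. Origin: centre of its underside. Its x axis runs along its length from the lever end to the disc end, z up; the disc is centred 40 mm along +x.
- lamp_lever_tip (a point): centre of the red ball (26 mm in diameter) at the end of the lamp's toggle lever, about 96 to 102 mm above the table. The lever (a 10 mm steel bar, 50 mm from pivot to ball centre) stands on a grey block (70 x 50 mm, 25 mm high, centred on the lamp's top 45 mm from its centre towards -x); its pivot is 52 mm above the table in the middle of that block. It starts leaning to the lamp's -x side; beyond the ball on that side the space is free down to the lamp's top and the table.
- lamp_lever (a joint): toggle lever of the lamp, rad: 0 = leaning fully to the lamp's -x end (on), upright at 0.5, 1.0 = stop, leaning fully to +x towards the glass disc (off). It stays where it is left and takes about 1.5 N at the ball.
- pack: grey plastic power pack 170 x 110 x 50 mm (top face 50 mm above the table) fixed to the table. Origin: centre of its underside; x runs along its length from the yellow pressing end of its battery hatch to the solid vented end, z up.
- hatch_pad (a point): centre of the top of the yellow ribbed pressing pad (26 mm along the pack's x, 50 mm across) on the free end of the battery hatch, 61 mm above the table while shut. The hatch is a black plate 87 x 76 x 6 mm on the front half of the pack's top, standing 8 mm proud of it (the pad is 3 mm higher still), hinged on a line across the pack 15 mm from its centre towards +x, 52 mm above the table; the pad's centre is 73 mm from the hinge. Its free end swings up.
- hatch (a joint): battery hatch, rad: 0 = shut and latched (within 0.01), -0.07 = pressed in to the stop (pad down 5 mm), about 0.6 = popped open. Push-push latch: pressed in beyond about -0.03 (pad down 2 to 3 mm, about 2 to 3 N at the pad) it lets go, and when the finger is taken away the hatch's spring swings it open in about 0.6 s (pad up about 40 mm) and holds it there; pushed all the way down again it would latch shut.
- flag (a joint): red tell-tale pin of 8 mm beside the hatch on the pack's +y side, m: 0 = down (top 4 mm above the pack's top); the opening hatch lifts it to about 0.016 and it stays up by friction, even if the hatch is shut again.
- sample_bottle_mid (a point): white plastic sample bottle with a white cap, 64 mm in diameter, 130 mm tall; loose, not part of the job. This point: its centre, half-way up.
- stain_jar_mid (a point): small amber glass stain jar with a black cap, 40 mm in diameter, 60 mm tall; loose, not part of the job. This point: its centre, half-way up.
- petri_dish_mid (a point): shallow glass petri dish, 70 mm in diameter, 14 mm tall; loose, not part of the job. This point: its centre, half-way up.
- slide_box_mid (a point): blue plastic slide box, 85 x 110 x 35 mm; loose, not part of the job. This point: its centre, half-way up.
- white_lid_mid (a point): white plastic screw lid lying flat, 60 mm in diameter, 16 mm tall; loose, not part of the job. This point: its centre, half-way up.
- specimen_block_mid (a point): clear plastic specimen block, 50 x 30 x 25 mm; loose, not part of the job. This point: its centre, half-way up.
Not all that is in view belongs to the job. What is meant by the pack is not turquoise, and is the smaller of those in its own colour.

How it is judged:
By the outcome, as a careful person would: the job done as asked, in the order asked, and still so for the second after the job is handed in, with the robot touching nothing.
It also fails if it takes over 42 s, if anything falls off the work surface, if the arm or the gripper's body presses on something with over 40 N, if the wrist force passes 120 N, or if a joint passes its speed limit or range.

### The arm

A 6-joint arm with a two-finger parallel gripper is mounted at the origin on the work surface. World frame = base frame: x ahead of the robot, y to its left, z up, the work surface at z = 0. Lengths are in mm, angles in rad, forces in N, time in s.
With the tool pointing down it reaches from about 300 to 775 mm from the base axis. Payload 14.6 kg.
Tool frame: the origin (TCP) lies midway between the tips of the shut fingers; the grasp point (between the pads) lies 19 mm behind it; z points along the fingers, y is the line along which they close (so a half turn about z gives the same grasp; the last joint's range is limited). The gripper opens to 94 mm and grips with 3 to 60 N. Pads are 16 mm wide; open, the fingers measure 119 mm over their backs; the gripper's body (75 mm by 177 mm) begins 78 mm behind the grasp point.
Start: joints at [1.184, 0.3, 1.521, -0, 1.321, -0.067], TCP at [172.904, 522.105, 205.446] pointing down, gripper open.
Joint ranges: [-3.03, 3.03], [-0.79, 2.21], [0.23, 2.52], [-1.04, 4.18], [0, 3.07], [-2.55, 2.55]. Speed limits (rad/s): [2.22, 2.22, 2.57, 3.14, 3.14, 3.14].

### API

Orientations are given as [roll, pitch, yaw] about the fixed x, y, z axes, in that order (R = Rz(yaw) Ry(pitch) Rx(roll)).
In Python, from cell import manip, camera gives the robot as it stands.
- The arm moves only by the tool move_arm, never from a script. Its arguments are lists of equal length, an entry for each row: "dp": the shift along the world's x, y, z in mm, a list of three; "rotation": the turn, a rotation vector about the world's x, y, z in rad, a list of three; "hand": the opening, from 0 (shut) to 1 (fully open). A call has 1 to 10 rows; each row shifts and turns the commanded pose from where the row before left it; what a row does not reach is not made up. A row lasts 1/8 s, in which the tool goes at most 62.5 mm and 10.7 degrees, less where a joint would pass 70% of its speed; a pose out of reach is approached as far as the arm can. A call with a gripper value outside its range is refused whole. The fingers move at their own pace and stop on an object; "newtons" is the grip in N (left out, the last holds). Time passes only in rows, so rows that do not move let the fingers close. It gives the time, the measured TCP pose, the force, the opening and the grip force at its end, in the units of the state.
- manip.read_state(): the state, without advancing time (a new reading comes with each control period).
- camera(name): name is "scene" or "top"; returns a dict with "image" (400x640x3 uint8, red, green, blue), "fx", "fy", "cx", "cy" (pixels), "k1" (the pictures are not rectified: a ray, as slopes to the right and down, at radius r is drawn at 1 + k1 r^2 times it, then the intrinsics apply), "R" (3x3) and "t" (3): a world point X has camera coordinates R X + t. Camera axes: x right, y down, z forward; pixel columns grow to the right and rows downward; lengths in mm; the calibration is good to about 2 mm. A picture is of the moment at which its call begins. There is no depth.
- manip.sign_off(): hands the job in; it is judged then, once.
The state is a dict: "clock": time; "joints": joint angles; "qd": joint speeds; "effort": joint torques, N m; "eef_pos": TCP position; "eef_rot": TCP orientation; "wrist_force": force on the tool from outside, world axes, zero at the start; "moment": the same for the moment, N m; "finger_gap": finger opening in mm; "finger_force": force on a finger pad.
Only numpy, scipy, OpenCV 4.12 (cv2) and the standard library are available. Lean on these libraries where they do the work, as an engineer would, in place of code of your own. Each camera call takes 0.05 s, during which the arm holds its last target. There are 200 camera calls.

## Working session

There is one attempt and no reset: what is moved stays moved. The work goes in short steps, Python scripts to look and compute and a tool call to move; the robot and the scene stay as the last step left them, time stands still between calls to the robot, and variables do not carry over. Pictures are saved under pics/ and viewed, at most 10 in all, crops included, and the job is handed in when it is done.

Besides the shell and the picture viewer there is one more tool, called after "Call:" in YAML: its name, and indented under it one key for each argument. move_arm: Moves the arm, as the interface text tells. Its arguments: {"type":"object","properties":{"dp":{"type":"array","items":{"type":"array","items":{"type":"number"}}},"rotation":{"type":"array","items":{"type":"array","items":{"type":"number"}}},"hand":{"type":"array","items":{"type":"number"}},"newtons":{"type":"number"}},"required":["dp","rotation","hand"]}

```bash
mkdir -p pics
cat > h.py <<'E'
import numpy as np, cv2
from cell import manip, camera
def snap(n,f):
    c=camera(n); cv2.imwrite(f'pics/{f}.png',c['image'][:,:,::-1]); np.save(f'pics/{f}.npy',c,allow_pickle=True); return c
def load(f): return np.load(f'pics/{f}.npy',allow_pickle=True).item()
def ray(c,u,v):
    d=np.array([(u-c['cx'])/c['fx'],(v-c['cy'])/c['fy']]); s=d.copy()
    for _ in range(30): s=d/(1+c['k1']*(s@s))
    R=np.array(c['R']); t=np.array(c['t']); return -R.T@t, R.T@np.array([*s,1])
def at(c,u,v,z):
    o,d=ray(c,u,v); return (o+d*(z-o[2])/d[2]).round(1)
def proj(c,X):
    p=np.array(c['R'])@np.array(X,float)+np.array(c['t']); s=p[:2]/p[2]; s=s*(1+c['k1']*(s@s)); return (s*[c['fx'],c['fy']]+[c['cx'],c['cy']]).round(1)
def crop(f,u0,v0,w,h,k,out):
    im=cv2.imread(f'pics/{f}.png')[v0:v0+h,u0:u0+w]; cv2.imwrite(f'pics/{out}.png',cv2.resize(im,None,fx=k,fy=k,interpolation=cv2.INTER_CUBIC))
E
python3 - <<'E'
from h import *
for n in('scene','top'):
    c=snap(n,n+'0'); print(n,ray(c,320,200))
E
```

```text
scene (array([1199.01121371,  916.66941411,  902.9270729 ]), array([-0.46982135, -0.65065853, -0.59665771]))
top (array([ 436.35822949,    8.26944607, 1250.02105277]), array([ 0.08403485,  0.00226327, -0.99651099]))
```

View pics/top0.png

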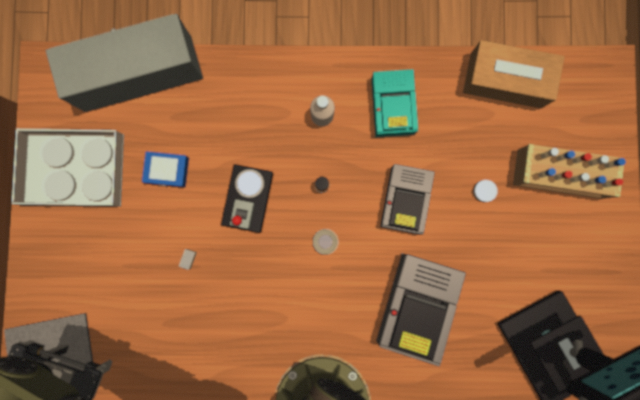

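View pics/scene0.png

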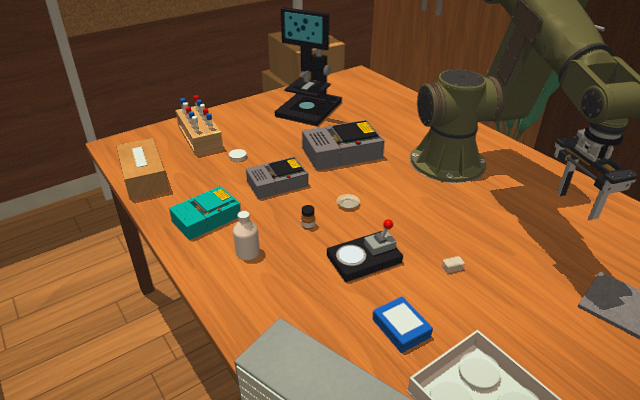

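Top view: there are three packs, turquoise at (395,103), small grey at (407,200) and large grey at (422,308). The one meant is the small grey, since it isn't turquoise and is the smaller of the two greys. The lamp is at (247,198), with its red ball at (237,221) and disc at (250,183). I'll confirm in an enlarged crop.

Run:
```python
from h import *
import cv2
a=cv2.imread('pics/top0.png')
A=cv2.resize(a[158:240,215:285],None,fx=5.5,fy=5.5,interpolation=2); B=cv2.resize(a[158:240,372:442],None,fx=5.5,fy=5.5,interpolation=2)
cv2.imwrite('pics/c1.png',np.hstack([A,B]))
```

```text
(no output)
```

View pics/c1.png

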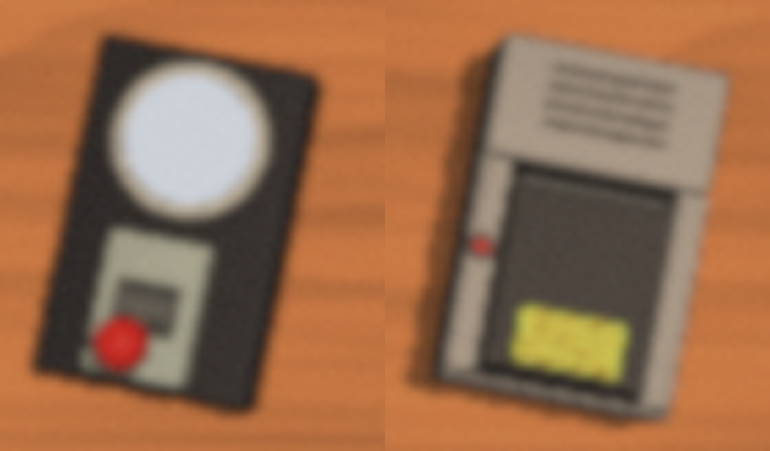

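The crop shows the small grey pack with its yellow pad at crop (570,343) and the vented end away from the robot. On the lamp, the ball is at (120,344) and the disc at (190,138).

Run:
```python
from h import *
c=load('top0')
f=lambda x,y,z,o=215: at(c,o+x/5.5-.4,158+y/5.5-.4,z)
print('disc',f(190,138,31),'ball',f(120,344,99))
L=[f(*p,30) for p in((103,37),(320,78),(253,410),(35,372))]
P=[f(x-385,y,50,372) for x,y in((510,37),(728,75),(665,415),(445,380))]
for n,q in(('lamp',L),('pack',P)):
    q=np.array(q); x=(q[0]+q[1]-q[2]-q[3])/2; y=(q[0]+q[3]-q[1]-q[2])/2
    print(n,q.mean(0),np.linalg.norm(x),np.linalg.norm(y),np.arctan2(x[1],x[0]),np.arctan2(-y[0],y[1]))
print('pad',f(570-385,343,61,372))
s=load('scene0'); 
for n,X in(('ball',f(120,344,99)),('pad',f(185,343,61,372)),('disc',f(190,138,31))): print(n,'scene',proj(s,X))
st=manip.read_state(); print(st['clock'],st['eef_pos'],st['eef_rot'],st['wrist_force'],st['finger_gap'])
```

```text
disc [583.9 202.2  31. ] ball [480.2 221.4  99. ]
lamp [542.   207.35  30.  ] 166.38233079266558 108.15937314907106 -0.17641302309751566 -0.17001260014609515
pack [ 543.45 -221.45   50.  ] 167.3343957469593 105.59706435313436 -0.18755058960536977 -0.15689726885999383
pad [ 486.8 -211.2   61. ]
ball scene [388.9 222.9]
pad scene [293.9 162.3]
disc scene [351.3 254.6]
0.1 [172.78724194 521.92371706 204.95213667] [-3.14060423e+00 -1.01113682e-04  2.82183877e+00] [-0.64684459  0.60582895  0.03068705] 93.71528464516604
```

Call:
move_arm:
  dp:
    - [32,-37,0]
    - [32,-37,0]
    - [32,-37,0]
    - [32,-37,0]
    - [32,-37,0]
    - [32,-36,0]
    - [31,-36,0]
    - [31,-36,0]
    - [0,0,-60]
    - [0,0,-59]
  rotation:
    - [0,0,0.018]
    - [0,0,0.018]
    - [0,0,0.018]
    - [0,0,0.018]
    - [0,0,0.018]
    - [0,0,0.018]
    - [0,0,0.018]
    - [0,0,0.018]
    - [0,0,0]
    - [0,0,0]
  hand: [0,0,0,0,0,0,0,0,0,0]

```text
clock: 1.35
eef_pos: [427.2, 228.5, 85.0]
eef_rot: [3.141, 0.001, 2.965]
wrist_force: [1.2, 0.9, -0.4]
finger_gap: 0.6
finger_force: 0.0
```

Call:
move_arm:
  dp:
    - [0,0,0]
    - [0,0,0]
  rotation:
    - [0,0,0]
    - [0,0,0]
  hand: [0,0]

```text
clock: 1.6
eef_pos: [427.8, 229.6, 88.5]
eef_rot: [3.14, 0.002, 2.966]
wrist_force: [0.4, -0.0, 0.2]
finger_gap: 0.7
finger_force: 0.0
```

Call:
move_arm:
  dp:
    - [12,-2,-3]
    - [10,-2,0]
    - [8,-1.5,0]
    - [8,-1.5,0]
    - [8,-1.5,0]
    - [8,-1.5,0]
    - [8,-1.5,0]
    - [6,-1,0]
    - [0,0,0]
  rotation:
    - [0,0,0]
    - [0,0,0]
    - [0,0,0]
    - [0,0,0]
    - [0,0,0]
    - [0,0,0]
    - [0,0,0]
    - [0,0,0]
    - [0,0,0]
  hand: [0,0,0,0,0,0,0,0,0]

```text
clock: 2.72
eef_pos: [495.3, 216.4, 83.3]
eef_rot: [-3.142, 0.0, 2.966]
wrist_force: [0.0, 0.6, 0.1]
finger_gap: 0.6
finger_force: 0.0
```

Run:
```python
from h import *
snap('scene','s1'); crop('s1',290,130,180,150,4,'s1c'); print(manip.read_state()['wrist_force'])
```

```text
[-0.18131777 -0.18580127 -0.51524242]
```

View pics/s1c.png

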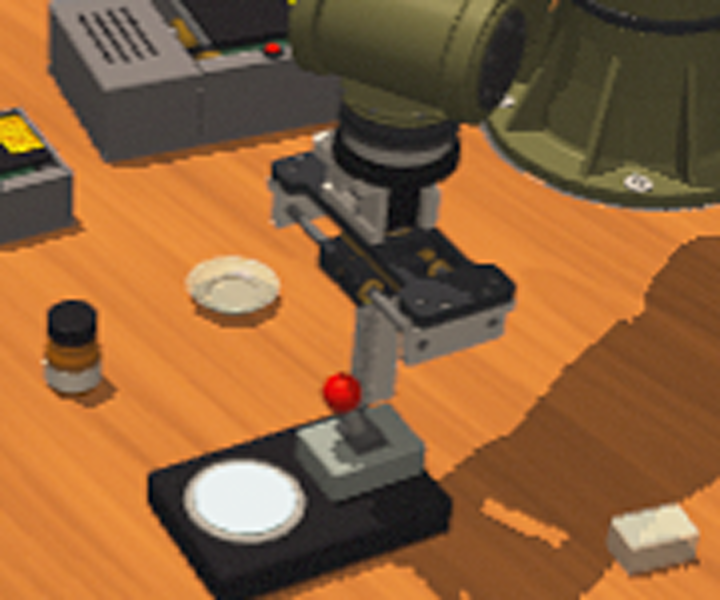

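The crop shows the fingers behind the ball (342,393), with the lever now past upright and leaning a little towards the disc, which is still lit. I'll keep pushing slowly to the stop.

Call:
move_arm:
  dp:
    - [3,-0.5,0]
    - [3,-0.5,0]
    - [2,-0.4,0]
    - [0,0,0]
  rotation:
    - [0,0,0]
    - [0,0,0]
    - [0,0,0]
    - [0,0,0]
  hand: [0,0,0,0]

```text
clock: 3.28
eef_pos: [501.6, 215.5, 83.2]
eef_rot: [-3.141, -0.003, 2.966]
wrist_force: [-11.9, 2.0, 5.0]
finger_gap: 0.5
finger_force: 5.8
```

Call:
move_arm:
  dp:
    - [2,-0.4,0]
    - [2,-0.4,0]
    - [0,0,0]
  rotation:
    - [0,0,0]
    - [0,0,0]
    - [0,0,0]
  hand: [0,0,0]

```text
clock: 3.65
eef_pos: [502.3, 215.3, 82.9]
eef_rot: [-3.139, -0.011, 2.967]
wrist_force: [-36.7, 6.4, 18.3]
finger_gap: 0.3
finger_force: 18.8
```

At the stop: the force jumped to 37 N with no further travel. I'll back off, rise and cross to the pad.

Call:
move_arm:
  dp:
    - [-20,4,0]
    - [-25,4,0]
    - [0,0,50]
    - [0,0,50]
  rotation:
    - [0,0,0]
    - [0,0,0]
    - [0,0,0]
    - [0,0,0]
  hand: [0,0,0,0]

```text
clock: 4.15
eef_pos: [461.7, 222.4, 184.9]
eef_rot: [-3.141, 0.0, 2.966]
wrist_force: [-0.2, 0.1, 0.1]
finger_gap: 0.5
finger_force: 0.0
```

Call:
move_arm:
  dp:
    - [3,-54,0]
    - [3,-54,0]
    - [3,-54,0]
    - [3,-54,0]
    - [3,-54,0]
    - [3,-54,0]
    - [3,-54,0]
    - [3,-54,0]
    - [0,0,0]
    - [0,0,0]
  rotation:
    - [0,0,0]
    - [0,0,0]
    - [0,0,0]
    - [0,0,0]
    - [0,0,0]
    - [0,0,0]
    - [0,0,0]
    - [0,0,0]
    - [0,0,0]
    - [0,0,0]
  hand: [0,0,0,0,0,0,0,0,0,0]

```text
clock: 5.4
eef_pos: [485.9, -209.2, 183.4]
eef_rot: [3.141, -0.0, 2.966]
wrist_force: [-0.3, 1.6, -0.3]
finger_gap: 0.8
finger_force: 0.0
```

Run:
```python
from h import *
snap('scene','s2'); snap('top','t2')
a=cv2.imread('pics/s2.png')[190:290,315:415]; b=cv2.imread('pics/s2.png')[100:200,240:340]
cv2.imwrite('pics/s2c.png',cv2.resize(np.hstack([a,b]),None,fx=4,fy=4,interpolation=2)); s=manip.read_state(); print(s['eef_pos'],s['wrist_force'])
c=load('s2')
import numpy as np
print(proj(c,[525,211,96]))
```

```text
[ 486.0685528  -208.54967012  183.61425176] [0.55928653 0.00637967 0.12185283]
[372.8 228.3]
```

View pics/s2c.png

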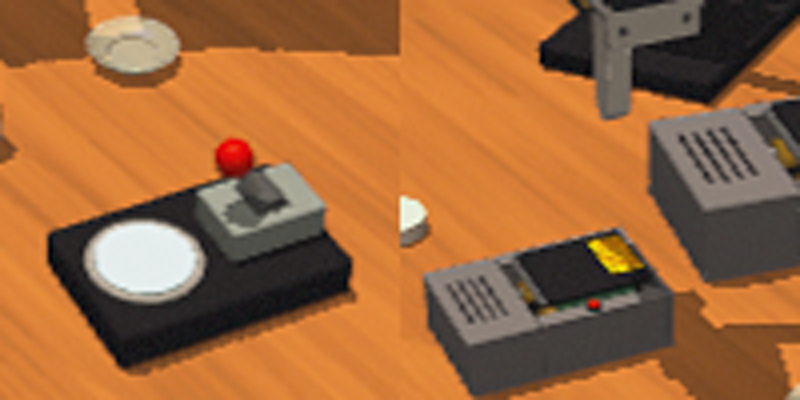

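The lever leans to its stop at (373.5,229), and the expected position for the ball was (372.8,228.3). The finger hangs above the small grey pack, whose hatch is shut. Next I'll descend to the pad.

Call:
move_arm:
  dp:
    - [0,-2,-50]
    - [0,0,-45]
    - [0,0,-18]
    - [0,0,-3]
    - [0,0,0]
  rotation:
    - [0,0,0]
    - [0,0,0]
    - [0,0,0]
    - [0,0,0]
    - [0,0,0]
  hand: [0,0,0,0,0]

```text
clock: 6.12
eef_pos: [486.4, -211.2, 68.3]
eef_rot: [-3.141, 0.001, 2.967]
wrist_force: [0.2, 0.1, 1.1]
finger_gap: 0.2
finger_force: 0.0
```

Call:
move_arm:
  dp:
    - [0,0,-3]
    - [0,0,-2]
    - [0,0,-2]
    - [0,0,0]
  rotation:
    - [0,0,0]
    - [0,0,0]
    - [0,0,0]
    - [0,0,0]
  hand: [0,0,0,0]

```text
clock: 6.62
eef_pos: [485.9, -211.6, 60.5]
eef_rot: [3.142, 0.0, 2.966]
wrist_force: [-0.7, -0.2, 2.2]
finger_gap: 0.7
finger_force: 0.8
```

Call:
move_arm:
  dp:
    - [0,0,-2]
    - [0,0,-2]
    - [0,0,0]
  rotation:
    - [0,0,0]
    - [0,0,0]
    - [0,0,0]
  hand: [0,0,0]

```text
clock: 7.0
eef_pos: [485.8, -211.6, 56.5]
eef_rot: [-3.142, -0.0, 2.966]
wrist_force: [-2.6, 0.4, 3.6]
finger_gap: 0.7
finger_force: 2.0
```

Call:
move_arm:
  dp:
    - [0,0,-1.5]
    - [0,0,0]
    - [0,0,50]
    - [0,0,60]
    - [0,0,50]
    - [-50,0,20]
  rotation:
    - [0,0,0]
    - [0,0,0]
    - [0,0,0]
    - [0,0,0]
    - [0,0,0]
    - [0,0,0]
  hand: [0,0,0,0,0,0]

```text
clock: 7.75
eef_pos: [437.1, -211.9, 237.3]
eef_rot: [-3.14, 0.004, 2.967]
wrist_force: [-0.3, -0.8, 0.4]
finger_gap: 0.7
finger_force: 0.0
```

Call:
move_arm:
  dp:
    - [0,0,0]
    - [0,0,0]
    - [0,0,0]
    - [0,0,0]
    - [0,0,0]
    - [0,0,0]
    - [0,0,0]
    - [0,0,0]
    - [0,0,0]
    - [0,0,0]
  rotation:
    - [0,0,0]
    - [0,0,0]
    - [0,0,0]
    - [0,0,0]
    - [0,0,0]
    - [0,0,0]
    - [0,0,0]
    - [0,0,0]
    - [0,0,0]
    - [0,0,0]
  hand: [0,0,0,0,0,0,0,0,0,0]

```text
clock: 9.0
eef_pos: [435.9, -211.6, 235.0]
eef_rot: [-3.142, -0.0, 2.966]
wrist_force: [-0.8, -1.1, 0.1]
finger_gap: 0.3
finger_force: 0.0
```

Call:
move_arm:
  dp:
    - [0,0,0]
    - [0,0,0]
    - [0,0,0]
    - [0,0,0]
    - [0,0,0]
    - [0,0,0]
    - [0,0,0]
    - [0,0,0]
    - [0,0,0]
    - [0,0,0]
  rotation:
    - [0,0,0]
    - [0,0,0]
    - [0,0,0]
    - [0,0,0]
    - [0,0,0]
    - [0,0,0]
    - [0,0,0]
    - [0,0,0]
    - [0,0,0]
    - [0,0,0]
  hand: [0,0,0,0,0,0,0,0,0,0]

```text
clock: 10.25
eef_pos: [435.9, -211.6, 234.9]
eef_rot: [3.142, -0.0, 2.966]
wrist_force: [0.5, 0.8, -0.3]
finger_gap: 0.4
finger_force: 0.0
```

Run:
```python
from h import *
snap('scene','s3')
a=cv2.imread('pics/s3.png')[90:290,230:430]
cv2.imwrite('pics/s3c.png',cv2.resize(a,None,fx=3,fy=3,interpolation=2)); s=manip.read_state(); print(s['clock'],s['eef_pos'],s['wrist_force'])
```

```text
10.3 [ 435.90538393 -211.59411335  234.9458066 ] [-0.74149268 -0.41348792  0.11575629]
```

View pics/s3c.png

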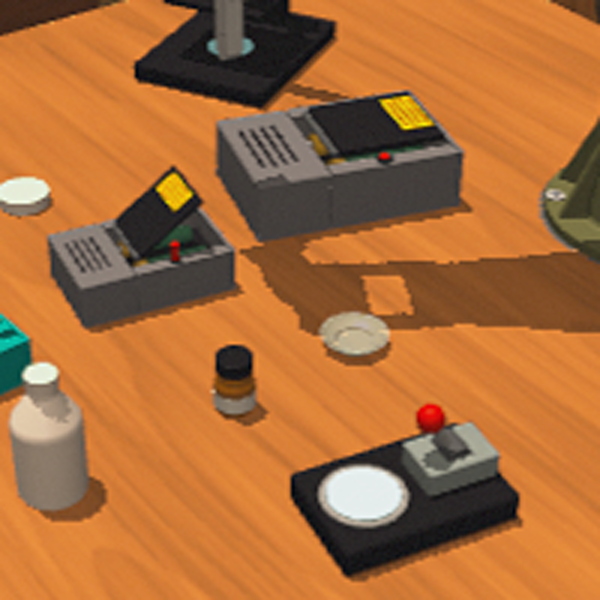

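After more than 2 s hands-off, the small pack's hatch is open at (160,210) with the flag pin up at (175,250). The lever is still over towards the disc at (430,418), and the other things nearby haven't moved.

```bash
python3 -c "
from cell import manip; print(manip.sign_off())"
```

```text
the job is handed in; nothing more can be done
None
```

The lamp lever is pushed over to its stop towards the disc, and the small grey pack's hatch popped open and stayed open for over two seconds hands-off; the job was handed in at about 10 s, though the disc still looked lit in the last picture.

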